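# Ring for the caretaker and hold a spring clip open around the notice card

### The job

First ring the desk bell for the caretaker: press its plunger down to the stop and let it up. Then pick up the big steel spring clip by squeezing its handles fully together and hold it in the air with its open jaws well over the free upright edge of the card on the stand, one jaw each side, near mid-height, touching neither card nor stand, ready for her to slip a sheet in. Finish while holding it open there, with the stand and the other things on the counter left in place.

Things in the scene. Friction and masses are not known exactly. Their poses are not given: they have to be found in the camera images.
- bell_plunger (a joint): travel of the desk bell's spring plunger: 0 m up, 0.006 m at its stop (2 N to start, 5 N at the stop). The bell is a steel dome 73 mm across on a black foot 80 mm across, fixed to the counter; the dome's top is 41 mm above the counter and the plunger, a round brass head 20 mm across on a thin stem, rises from its middle
- bell_top (a point): centre of the top face of the bell's plunger head, 58 mm above the counter when up (it moves down with the plunger)
- clip: big steel spring clip (about 95 g) lying on its side, like a clothes peg seen from above: 100 mm long, 34 mm tall all over. Two 3 mm plate handles spread in a V, jaws at the other end. Origin at the hinge pin, underside; z up along the pin, x from handles to jaws (middle line when shut). Shut, handles reach x = -57 mm, 58 mm wide over their ends, 49 mm at x = -40
- clip_jaw (a joint): angle between the jaws: 0 shut, 0.54 rad open to the stop, sprung shut. Pads 40 mm behind the pin need 4 N to start, 10 N at the stop; grip with 20 to 30 N. Squeezed fully, the handles are parallel, 26 mm over the outside, ending 62 mm behind the pin; the clip lies symmetric between the pads, jaws pointing along the handles, tips 43 mm ahead of the pin, 26 mm apart inside
- clip_tip_a (a point): inside of the tip of the jaw on the clip's +y side, at half the clip's height (17 mm above its underside as it lies), 45 mm from the hinge pin
- clip_tip_b (a point): inside of the tip of the other jaw (the clip's -y side), at half the clip's height, 45 mm from the hinge pin
- card_stand: heavy loose stand (0.9 kg) with a stiff white card upright in it, 3 mm thick, 25 to 115 mm above the counter, in the stand's x-z plane from the free upright edge at x = -60 mm to an aluminium post (16 x 22 mm, 118 mm high) at x = 48. Steel foot plate 90 mm wide, 12 mm high, x = -30 to 70 mm. Origin at counter level in the card's plane; x from the free edge to the post, z up
- card_edge (a point): middle of the card's free upright edge, 70 mm above the counter; its x axis points into the card along its plane, y is square to the card, z up
- padlock: brass padlock lying flat, 65 x 34 x 16 mm, origin under its body; leave alone
- tape_roll: clear tape roll lying flat, 48 mm across, 18 mm high, origin under its centre; leave alone
- small_clip: small black binder clip, 35 x 26 x 12 mm, origin under its block; not the clip to use, leave alone
- rubber_stamp: small wooden hand stamp standing upright, 30 mm across, 53 mm high, origin under its centre; leave alone
- key_tag: steel key with a grey tag, lying flat, 86 x 22 x 4 mm, origin under the key; leave alone
- parcel: small cardboard parcel, 60 x 120 x 45 mm, origin under its centre; leave alone
- pot_plant: small plant in a clay pot, 72 mm across, leaves to 102 mm high, origin under its centre; leave alone

How it is judged (in metres and radians):
On the way, in this order (a step that is already met when the one before it is completed fails the run):
1. the bell's plunger is pressed down to its stop (value of joint bell_plunger above 0.005 m), for 0.05 s.
2. the clip is lifted off the counter, squeezed open in the fingers (height (world z) of clip above 0.02 m and value of joint clip_jaw above 0.44 rad and contact force between the fingers and clip above 2 N), for 0.2 s.
At the end, for the whole second after the job is handed in: Fingers hold the clip (over 2 N) at rest, open over 0.44 rad, over 20 mm above the counter; both tips 6 mm or more past the free edge, one each side, over 2 mm from the card's middle plane, within 30 mm of mid-height; clip and stand not touching (under 0.3 N); bell plunger up (all of step 2 and value of joint bell_plunger below 0.001 m and contact force between clip and card_stand below 0.3 N and linear speed of clip below 0.02 m/s and x of each of clip_tip_a, clip_tip_b in the frame of card_edge above 0.006 m and z of clip_tip_a in the frame of card_edge between -0.03 and 0.03 m and z of clip_tip_b in the frame of card_edge between -0.03 and 0.03 m and ((y of clip_tip_a in the frame of card_edge above 0.002 m and y of clip_tip_b in the frame of card_edge below -0.002 m) or (y of clip_tip_b in the frame of card_edge above 0.002 m and y of clip_tip_a in the frame of card_edge below -0.002 m))); the arm keeps its last pose, push and grip.
It fails at once if the card stand is shifted by more than 15 mm (distance of card_stand from where it was at the start of the episode above 0.015 m).
It fails at once if another thing on the counter is shifted by more than 25 mm (distance of any of padlock, tape_roll, small_clip, rubber_stamp, key_tag, parcel, pot_plant from where it was at the start of the episode above 0.025 m).
It also fails if it takes over 53 s, if anything falls off the work surface, if the arm or the gripper's body presses on something with over 40 N, if the wrist force passes 120 N, or if a joint passes its speed limit or range.

### The arm

A 6-joint arm with a two-finger parallel gripper is mounted at the origin on the work surface. World frame = base frame: x ahead of the robot, y to its left, z up, the work surface at z = 0. Lengths are in mm, angles in rad, forces in N, time in s.
With the tool pointing down it reaches from about 375 to 975 mm from the base axis. Payload 3.8 kg.
Tool frame: the origin (TCP) lies at the very end of the fingers, on their centre line; the grasp point (between the pads) lies ctrl.pinch_z behind it (ctrl.pinch_z is the distance from the TCP to the grasp point, in mm); z points along the fingers, y is the direction in which the jaws open and shut (so a half turn about z gives the same grasp; the last joint's range is limited). The gripper opens to 85 mm and grips with 20 to 120 N. Pads are 22 mm wide; open, the fingers measure 114 mm over their backs; the gripper's body (76 mm by 85 mm) begins 54 mm behind the grasp point. The pads swing forward as they close: fully open they stand 13 mm farther back than shut.
Start: joints at [-1.384, 0.264, 1.604, -0, 1.274, -0.037], TCP at [149.802, -658.162, 208.88] pointing down, gripper open.
Joint ranges: [-2.63, 2.63], [-0.94, 2.18], [0.31, 2.57], [-1.31, 4.45], [0, 2.66], [-2.55, 2.55]. Speed limits (rad/s): [2.57, 2.57, 3.14, 3.14, 3.14, 3.14].

### API

Orientations are given as a rotation vector (axis times angle).
In Python, from plant import ctrl gives the robot as it stands.
- The arm moves only by the tool step_arm, never from a script. Its argument "rows" is a list of rows, each a list of 7 numbers: the finger opening in cm, from 0 to 8.54, then the shift along the tool's x, y, z in cm, then the turn, a rotation vector about the tool's x, y, z in rad. A call has 1 to 5 rows; each row is the pose to reach, as a shift and turn from the pose measured when the call began, along the tool's axes at that moment; what a row does not reach only later rows make up. A row lasts 1/12 s, in which the tool goes at most 41.7 mm and 7.16 degrees, less where a joint would pass 70% of its speed; a pose out of reach is approached as far as the arm can. A call with a gripper value outside its range is refused whole. The fingers move at their own pace and stop on an object; "newtons" is the grip in N (left out, the last holds). Time passes only in rows, so rows that repeat a pose let the fingers close. It gives the time, the measured TCP pose, the force and the opening at its end, in the units of the state.
- ctrl.get_state(): the state, without advancing time (a new reading comes with each control period).
- ctrl.read_camera(name): name is "scene" or "top" or "wrist"; returns the picture (420x560x3 uint8, blue, green, red); there is no depth.
- ctrl.calibration(name): a dict with "intrinsics" (3x3 intrinsics, pixels), "R" (3x3) and "t" (3): a world point X has camera coordinates R X + t. Camera axes: x right, y down, z forward; pixel columns grow to the right and rows downward; lengths in mm; the calibration is good to about 2 mm. A picture is of the moment at which its call begins: read the wrist's pose just before it. calibration takes no time and is no camera call; for the wrist camera it gives the pose at the moment of the call.
- ctrl.hand_in(): hands the job in, once; it reports no verdict.
Trained networks look in the newest picture that a camera, given by its name, has taken for a name from the list of things; names that differ only in an ending like _2 or _b are one class to them, and where a whole thing is asked for, a point or a joint stands for the part that bears it (a point fixed in the world has none). Each returns a list of dicts, best first, with "score" (0 to 1); they miss things now and then, are a little off and sometimes report something else, mostly with a low value. They report only what shows in the picture. A call takes as long as a camera call.
- ctrl.search_frame(query, camera): "xyz" ([x, y, z] in mm, in world coordinates, good to about 4 mm: the middle of the surface that is visible of it).
The state is a dict: "time_s": time; "q": joint angles; "joint_vel": joint speeds; "effort": joint torques, N m; "eef_pos": TCP position; "eef_rot": TCP orientation; "force": force on the tool from outside, world axes, zero at the start; "moment": the same for the moment, N m; "finger_gap": finger opening in mm.
Only numpy, scipy, OpenCV 4.12 (cv2) and the standard library are available. Lean on these libraries where they do the work, as an engineer would, in place of code of your own. Each camera call takes 0.05 s, during which the arm holds its last target.

## Working session

There is one attempt and no reset: what is moved stays moved. The work goes in short steps, Python scripts to look and compute and a tool call to move; the robot and the scene stay as the last step left them, time stands still between calls to the robot, and variables do not carry over. Pictures are saved under pics/ and viewed, and the job is handed in when it is done.

Besides the shell and the picture viewer there is one more tool, called after ">>>" by a JSON object that holds its "method" and its "body", one argument or row to a line. step_arm: Moves the arm, as the interface text tells. Its arguments: {"type":"object","properties":{"rows":{"type":"array","items":{"type":"array","items":{"type":"number"}}},"newtons":{"type":"number"}},"required":["rows"]}

```bash
mkdir -p pics; ls; python3 - <<'E'
from plant import ctrl
import cv2
print(ctrl.get_state(), ctrl.pinch_z)
for n in ("scene","top","wrist"):
    im=ctrl.read_camera(n); cv2.imwrite(f"pics/{n}0.png",im)
    c=ctrl.calibration(n); print(n,c)
    if n!="wrist":
        for q in ["bell_top","clip","card_stand","card_edge","clip_tip_a","padlock","tape_roll","small_clip","rubber_stamp","key_tag","parcel","pot_plant"]:
            r=ctrl.search_frame(q,n); print(n,q,[( [round(float(v)) for v in d["xyz"]],round(d["score"],2)) for d in r[:3]])
E
```

```text
pics
{'time_s': 0.0, 'q': array([-1.38392381e+00,  2.64762298e-01,  1.60539475e+00, -8.11797732e-06,
        1.27368527e+00, -3.68787347e-02]), 'joint_vel': array([ 7.50072180e-04, -6.12835071e-04,  9.70182217e-04,  6.13776638e-04,
       -1.11742839e-03, -4.10904726e-05]), 'effort': array([-1.64662390e-03, -5.15119135e+01, -3.67314792e+01, -1.80828538e-04,
        1.27474821e-02,  1.09294444e-05]), 'eef_pos': array([ 149.63806604, -657.39745176,  207.5447099 ]), 'eef_rot': array([-3.11972366e+00, -3.50488266e-01,  2.76729276e-04]), 'force': array([0.63705785, 1.06250227, 0.54871048]), 'moment': array([-0.01100731, -0.0065396 ,  0.02762873]), 'finger_gap': 85.21613616820711} 18.700000000000003
scene {'intrinsics': array([[495.04123941,   0.        , 277.74058591],
       [  0.        , 495.04123941, 214.23705113],
       [  0.        ,   0.        ,   1.        ]]), 'R': array([[-0.83134304,  0.55557259,  0.01441697],
       [ 0.37200123,  0.57555014, -0.72825622],
       [-0.41289688, -0.60006761, -0.68515329]]), 't': array([ 502.47114155, -183.91843214, 1198.97262609])}
scene bell_
[... 1228 characters left out ...]
, 0.53)]
top padlock [([493, -117, 12], 0.71)]
top tape_roll [([693, -130, 23], 0.58)]
top small_clip [([469, 122, 9], 0.56)]
top rubber_stamp [([647, 123, 43], 0.63)]
top key_tag [([757, -62, 4], 0.8)]
top parcel [([757, -235, 50], 0.78)]
top pot_plant [([748, 207, 60], 0.69)]
wrist {'intrinsics': array([[366.552485  ,   0.        , 276.95678635],
       [  0.        , 366.552485  , 209.40975218],
       [  0.        ,   0.        ,   1.        ]]), 'R': array([[ 2.21428830e-01, -9.75176472e-01, -3.47345017e-04],
       [-9.41506232e-01, -2.13876245e-01,  2.60428429e-01],
       [-2.54037966e-01, -5.73393349e-02, -9.65493093e-01]]), 't': array([-675.02518949,  -32.10275613,  377.48467145])}
```

View pics/scene0.png

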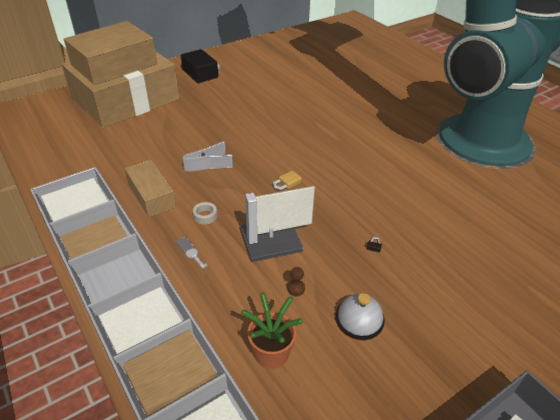

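View pics/top0.png

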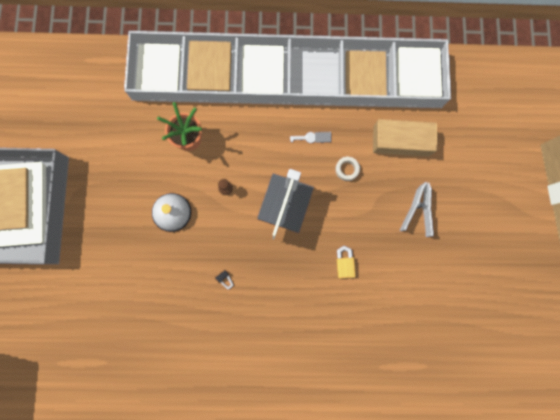

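View pics/wrist0.png

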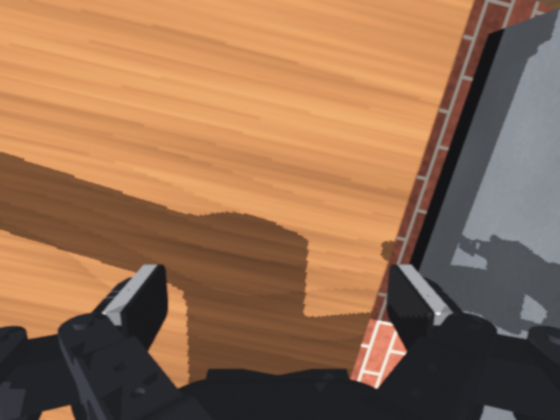

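```bash
python3 - <<'E'
import cv2,numpy as np
t=cv2.imread("pics/top0.png"); s=cv2.imread("pics/scene0.png")
def cr(im,x,y,w,h,k): return cv2.resize(im[y:y+h,x:x+w],None,fx=k,fy=k,interpolation=cv2.INTER_CUBIC)
a=np.hstack([cr(t,380,170,70,75,5),cr(s,170,130,80,75,5)]);cv2.imwrite("pics/c1.png",a)
a=np.hstack([cr(t,250,160,75,85,5),cr(s,235,175,85,85,5)]);cv2.imwrite("pics/c2.png",a)
a=np.hstack([cr(t,140,180,70,65,5),cr(s,325,280,70,65,5)]);cv2.imwrite("pics/c3.png",a)
E
```

```text
(no output)
```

View pics/c1.png

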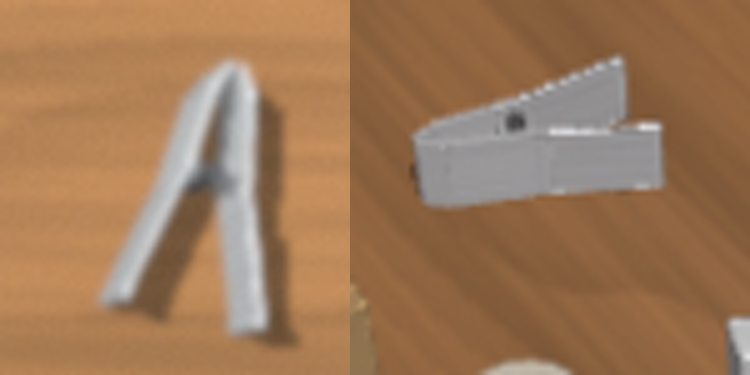

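View pics/c2.png

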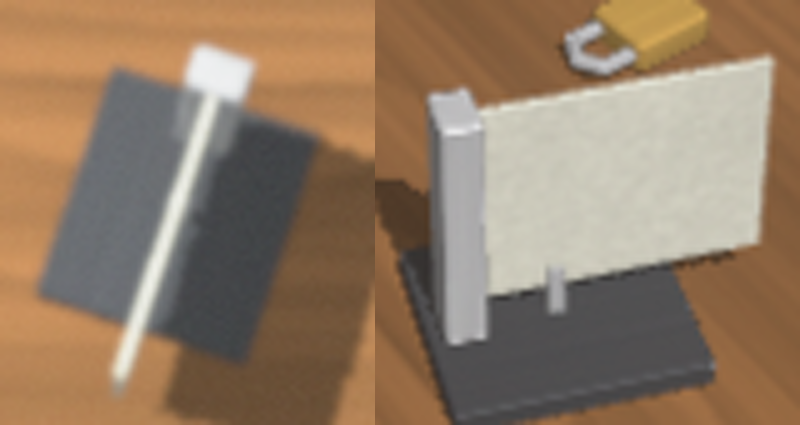

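View pics/c3.png

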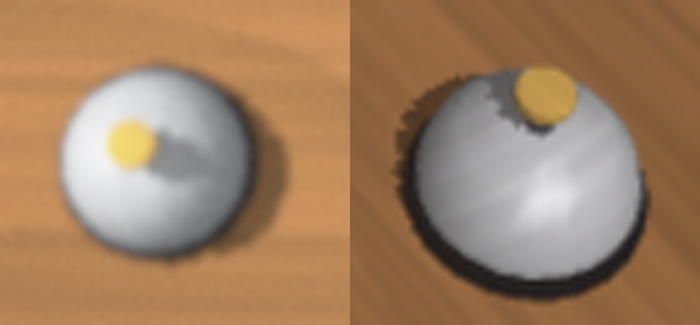

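```bash
cat > h.py <<'E'
import numpy as np
from scipy.spatial.transform import Rotation as Ro
def ray(c,u,v):
    R=np.array(c["R"]);t=np.array(c["t"]);K=np.array(c["intrinsics"])
    return -R.T@t, R.T@np.linalg.inv(K)@np.array([u,v,1.])
def onz(c,u,v,z):
    o,d=ray(c,u,v); return o+d*(z-o[2])/d[2]
def tri(obs):
    A=np.zeros((3,3));b=np.zeros(3)
    for c,u,v in obs:
        o,d=ray(c,u,v);d=d/np.linalg.norm(d);P=np.eye(3)-np.outer(d,d);A+=P;b+=P@o
    X=np.linalg.solve(A,b); return X
def proj(c,X):
    p=np.array(c["intrinsics"])@(np.array(c["R"])@np.array(X,float)+np.array(c["t"]));return p[:2]/p[2]
def goal(ctrl,pos,yaw=None):
    """cm shift/turn (tool frame) to reach world TCP pos (mm), tool down, tool-y direction at angle yaw"""
    s=ctrl.get_state();R=Ro.from_rotvec(s["eef_rot"]);sh=R.inv().apply(np.array(pos)-s["eef_pos"])/10
    out=[sh.round(3)]
    if yaw is not None:
        best=None
        for k in (0,np.pi):
            y=np.array([np.cos(yaw+k),np.sin(yaw+k),0]);z=np.array([0,0,-1.]);x=np.cross(y,z)
            r=(R.inv()*Ro.from_matrix(np.c_[x,y,z])).as_rotvec()
            out.append(r.round(4))
    return out,s["eef_pos"].round(1),s["time_s"]
E
python3 - <<'E'
from plant import ctrl
from h import *
t=ctrl.calibration("top");s=ctrl.calibration("scene")
def T(x0,y0,u,v): return x0+(u+.5)/5-.5, y0+(v+.5)/5-.5
f=lambda a:np.round(a,1)
print("bell",f(onz(t,*T(140,180,131,144),58)),f(onz(s,*T(325,280,545-350,95),58)),f(tri([(t,*T(140,180,131,144)),(s,*T(325,280,195,95))])))
print("clip top", {k:f(onz(t,*T(380,170,*p),34)) for k,p in dict(tip=(232,63),hl=(113,300),hr=(248,328)).items()})
print("clip scene", {k:f(onz(s,*T(170,130,p[0]-350,p[1]),34)) for k,p in dict(tip=(418,135),h1=(620,62),h2=(660,126),).items()})
print("card top",{k:f(onz(t,*T(250,160,*p),115)) for k,p in dict(free=(120,380),post=(207,97)).items()})
print("card scene",{k:f(onz(s,*T(235,175,p[0]-375,p[1]),z)) for k,p,z in (("ft",(772,58),115),("fb",(759,243),25),("post",(480,107),115))})
E
```

```text
bell [597.1 229.9  58. ] [600.4 233.3  58. ] [597.7 231.   53.5]
clip top {'tip': array([ 663.6, -280.3,   34. ]), 'hl': array([ 567.3, -229.6,   34. ]), 'hr': array([ 557.2, -282.8,   34. ])}
clip scene {'tip': array([ 662.5, -282.4,   34. ]), 'h1': array([ 562.3, -283.1,   34. ]), 'h2': array([ 571.2, -231.6,   34. ])}
card top {'free': array([544.,  24., 115.]), 'post': array([647.1,  -5.7, 115. ])}
card scene {'ft': array([546. ,  25.6, 115. ]), 'fb': array([546.4,  27.6,  25. ]), 'post': array([647.1,  -8.1, 115. ])}
```

```bash
python3 - <<'E'
from plant import ctrl
from h import *
print(goal(ctrl,[599,231.5,110],np.radians(76)))
print(Ro.from_rotvec(ctrl.get_state()["eef_rot"]).as_matrix().round(3))
E
```

```text
([array([ 63.543, -76.775,   9.892]), array([-0.0000e+00, -1.0000e-04, -2.6734e+00]), array([-1.000e-04,  0.000e+00,  4.681e-01])], array([ 149.8, -658.1,  208.9]), 1.35)
[[ 0.975  0.222 -0.   ]
 [ 0.222 -0.975  0.   ]
 [ 0.    -0.    -1.   ]]
```

>>> {"method": "step_arm", "body": {
  "rows": [
    [0,12.7,-15.4,0,0,0,0.1],
    [0,12.7,-15.4,0,0,0,0.2],
    [0,12.7,-15.4,0,0,0,0.3],
    [0,12.7,-15.4,0,0,0,0.4],
    [0,12.7,-15.4,0,0,0,0.468]
  ]
}}

```text
time_s: 1.77
eef_pos: [240.2, -477.2, 208.7]
eef_rot: [-3.116, 0.39, -0.0]
force: [0.2, -0.5, 0.1]
finger_gap: 25.4
```

```bash
python3 - <<'E'
from plant import ctrl
from h import *
print(goal(ctrl,[599,231.5,200],np.radians(76)))
E
```

```text
([array([ 17.314, -77.522,   0.949]), array([-2.000e-04,  1.500e-03,  3.137e+00]), array([-0.001 , -0.0001, -0.0046])], array([ 240.2, -477.2,  208.7]), 1.7667)
```

>>> {"method": "step_arm", "body": {
  "rows": [
    [0,4.6,-20.5,0.2,0,0,0],
    [0,4.6,-20.5,0.2,0,0,0],
    [0,4.6,-20.5,0.2,0,0,0],
    [0,4.6,-20.5,0.2,0,0,0],
    [0,4.6,-20.5,0.2,0,0,0]
  ]
}}

```text
time_s: 2.18
eef_pos: [333.7, -292.1, 207.3]
eef_rot: [-3.117, 0.391, -0.002]
force: [0.9, -0.8, -0.3]
finger_gap: 0.3
```

>>> {"method": "step_arm", "body": {
  "rows": [
    [0,4.6,-20.5,0.2,0,0,0],
    [0,4.6,-20.5,0.2,0,0,0],
    [0,4.6,-20.5,0.2,0,0,0],
    [0,4.6,-20.5,0.2,0,0,0],
    [0,4.6,-20.5,0.2,0,0,0]
  ]
}}

```text
time_s: 2.6
eef_pos: [428.0, -106.0, 206.0]
eef_rot: [-3.117, 0.391, -0.004]
force: [0.8, -0.8, 0.2]
finger_gap: 0.3
```

>>> {"method": "step_arm", "body": {
  "rows": [
    [0,4.6,-20.5,0.2,0,0,0],
    [0,4.6,-20.5,0.2,0,0,0],
    [0,4.6,-20.5,0.2,0,0,0],
    [0,4.6,-20.5,0.2,0,0,0],
    [0,4.6,-20.5,0.2,0,0,0]
  ]
}}

```text
time_s: 3.02
eef_pos: [522.2, 80.1, 204.6]
eef_rot: [-3.117, 0.39, -0.006]
force: [1.3, 0.2, 0.6]
finger_gap: -0.3
```

```bash
python3 - <<'E'
from plant import ctrl
from h import *
print(goal(ctrl,[599,231.5,110],np.radians(76)))
E
```

```text
([array([  3.679, -16.557,   9.487]), array([-5.9000e-03,  9.0000e-04,  3.1368e+00]), array([-0.0006, -0.0038, -0.0048])], array([522.2,  80.1, 204.6]), 3.0167)
```

>>> {"method": "step_arm", "body": {
  "rows": [
    [0,3.68,-16.56,9.5,0,0,0],
    [0,3.68,-16.56,9.5,0,0,0],
    [0,3.68,-16.56,9.5,0,0,0],
    [0,3.68,-16.56,9.5,0,0,0],
    [0,3.68,-16.56,9.5,0,0,0]
  ]
}}

```text
time_s: 3.43
eef_pos: [599.2, 234.3, 107.8]
eef_rot: [-3.117, 0.388, -0.004]
force: [0.6, -1.1, 0.6]
finger_gap: 0.2
```

>>> {"method": "step_arm", "body": {
  "rows": [
    [0,0,0,0,0,0,0],
    [0,0,0,0,0,0,0]
  ]
}}

```text
time_s: 3.6
eef_pos: [598.2, 235.4, 105.7]
eef_rot: [3.117, -0.384, -0.001]
force: [0.1, -0.5, 0.7]
finger_gap: -0.0
```

```bash
python3 - <<'E'
from plant import ctrl
from h import *
import cv2
print(goal(ctrl,[599,231.5,80],np.radians(76)))
im=ctrl.read_camera("wrist");c=ctrl.calibration("wrist")
print(proj(c,[599,231.5,58]))
cv2.imwrite("pics/w1.png",im)
E
```

```text
([array([0.174, 0.358, 2.572]), array([ 4.0000e-04, -2.1000e-03,  3.1405e+00]), array([ 0.0013,  0.0003, -0.0011])], array([598.2, 235.4, 105.7]), 3.6)
[282.15397918 222.82859398]
```

View pics/w1.png

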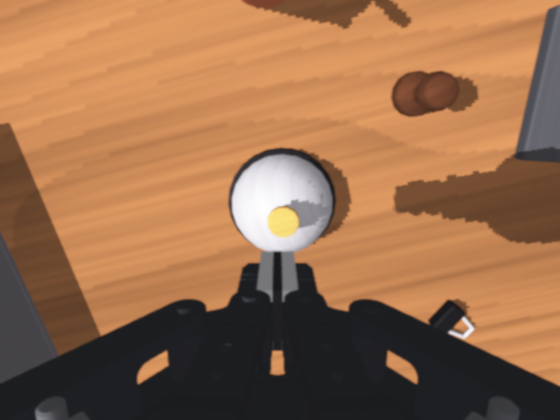

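>>> {"method": "step_arm", "body": {
  "rows": [
    [0,0.1,0.36,2.0,0,0,0],
    [0,0.1,0.36,3.5,0,0,0],
    [0,0.1,0.36,3.9,0,0,0],
    [0,0.1,0.36,3.9,0,0,0]
  ]
}}

```text
time_s: 3.98
eef_pos: [597.6, 229.0, 67.6]
eef_rot: [3.115, -0.388, -0.001]
force: [0.2, -1.1, 0.5]
finger_gap: -0.1
```

>>> {"method": "step_arm", "body": {
  "rows": [
    [0,0.1,-0.2,0.8,0,0,0],
    [0,0.1,-0.2,1.2,0,0,0],
    [0,0.1,-0.2,1.5,0,0,0],
    [0,0.1,-0.2,1.55,0,0,0],
    [0,0.1,-0.2,1.55,0,0,0]
  ]
}}

```text
time_s: 4.4
eef_pos: [599.1, 230.7, 52.2]
eef_rot: [3.115, -0.388, -0.001]
force: [-0.4, 1.2, -0.1]
finger_gap: 0.0
```

>>> {"method": "step_arm", "body": {
  "rows": [
    [0,0,0,0.1,0,0,0],
    [0,0,0,0.2,0,0,0],
    [0,0,0,0.2,0,0,0]
  ]
}}

```text
time_s: 4.65
eef_pos: [599.1, 230.8, 50.1]
eef_rot: [3.116, -0.388, -0.001]
force: [0.3, -0.5, -0.8]
finger_gap: 0.1
```

```bash
python3 - <<'E'
from plant import ctrl
from h import *
import cv2
print(ctrl.get_state())
im=ctrl.read_camera("scene");c=ctrl.calibration("scene")
print(proj(c,[599,231.5,58]))
cv2.imwrite("pics/s1.png",cv2.resize(im[240:360,290:440],None,fx=4,fy=4,interpolation=cv2.INTER_CUBIC))
print(ctrl.get_state()["force"])
E
```

```text
{'time_s': 4.65, 'q': array([ 3.29795156e-01,  3.40504941e-01,  1.81599985e+00, -1.89053663e-03,
        9.86406753e-01,  2.14937412e+00]), 'joint_vel': array([ 3.52741465e-04, -7.83746870e-04, -3.12076262e-05,  2.43288036e-04,
        3.35465602e-03,  2.57307844e-03]), 'effort': array([-1.89891091e-02, -5.10935569e+01, -3.22468615e+01, -7.83897238e-03,
       -3.51112091e-02, -1.26275813e-04]), 'eef_pos': array([599.1045283 , 230.77260239,  50.14860295]), 'eef_rot': array([ 3.11554201e+00, -3.87906013e-01, -7.74991337e-04]), 'force': array([ 0.31168348, -0.47321365, -0.84711384]), 'moment': array([-0.0197099 ,  0.00523546, -0.01124684]), 'finger_gap': 0.08259892171479169}
[363.52369845 297.43504137]
[-0.43741619 -0.16619676  0.02335072]
```

View pics/s1.png

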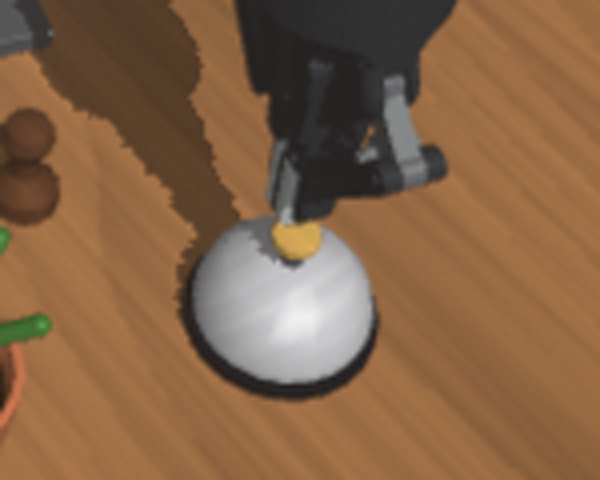

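```bash
python3 - <<'E'
from plant import ctrl
from h import *
import cv2
im=ctrl.read_camera("wrist");c=ctrl.calibration("wrist")
s=ctrl.get_state()
for z in (50,54,58,62): print(z,proj(c,[599,231.5,z]),proj(c,[s["eef_pos"][0],s["eef_pos"][1],z]))
cv2.imwrite("pics/w2.png",cv2.resize(im[120:360,180:400],None,fx=2.4,fy=2.4,interpolation=cv2.INTER_CUBIC))
im=ctrl.read_camera("top")
cv2.imwrite("pics/t2.png",cv2.resize(im[150:250,100:240],None,fx=5,fy=5,interpolation=cv2.INTER_CUBIC))
E
```

```text
50 [276.48663653 255.66238216] [277.96983245 255.10428024]
54 [276.49354871 258.92559626] [278.01008214 258.35634195]
58 [276.50077859 262.33879766] [278.05218263 261.75794355]
62 [276.5083486  265.91257042] [278.0962646  265.31964223]
```

View pics/w2.png

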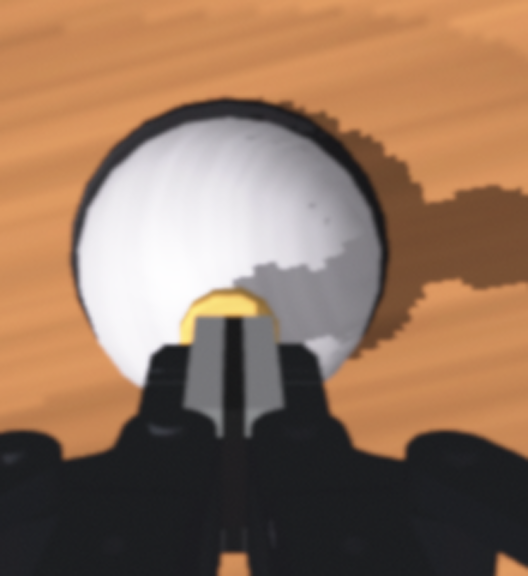

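View pics/t2.png

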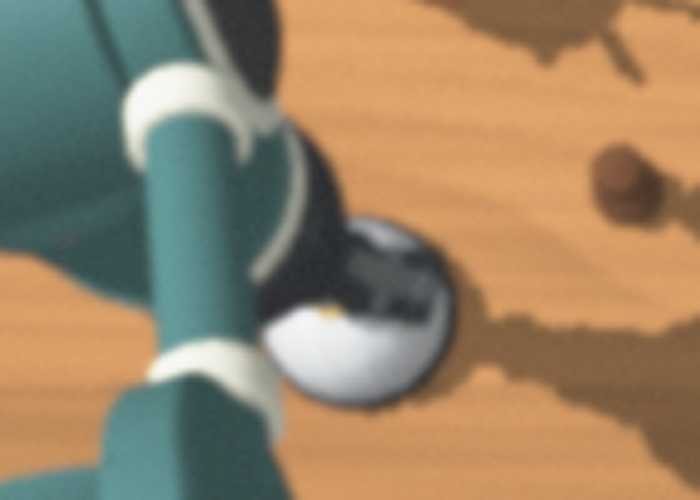

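>>> {"method": "step_arm", "body": {
  "rows": [
    [0,0,0,0.1,0,0,0],
    [0,0,0,0.2,0,0,0],
    [0,0,0,0.2,0,0,0]
  ]
}}

```text
time_s: 5.05
eef_pos: [599.0, 230.7, 48.0]
eef_rot: [3.115, -0.388, -0.001]
force: [-0.4, -0.4, -0.2]
finger_gap: -0.1
```

>>> {"method": "step_arm", "body": {
  "rows": [
    [0,0,0,0.1,0,0,0],
    [0,0,0,0.2,0,0,0],
    [0,0,0,0.2,0,0,0]
  ]
}}

```text
time_s: 5.3
eef_pos: [598.7, 230.6, 45.6]
eef_rot: [3.115, -0.388, -0.002]
force: [-0.1, -0.4, 0.3]
finger_gap: -0.1
```

```bash
python3 - <<'E'
from plant import ctrl
from h import *
import cv2
im=ctrl.read_camera("scene");c=ctrl.calibration("scene")
a=cv2.resize(im[260:340,320:400],None,fx=5,fy=5,interpolation=cv2.INTER_CUBIC)
im=ctrl.read_camera("wrist")
b=cv2.resize(im[200:300,230:330],(400,400),interpolation=cv2.INTER_CUBIC)
cv2.imwrite("pics/s3.png",np.hstack([a,b]))
print(ctrl.get_state()["force"])
E
```

```text
[-0.28155125 -0.42034786 -0.13439956]
```

View pics/s3.png

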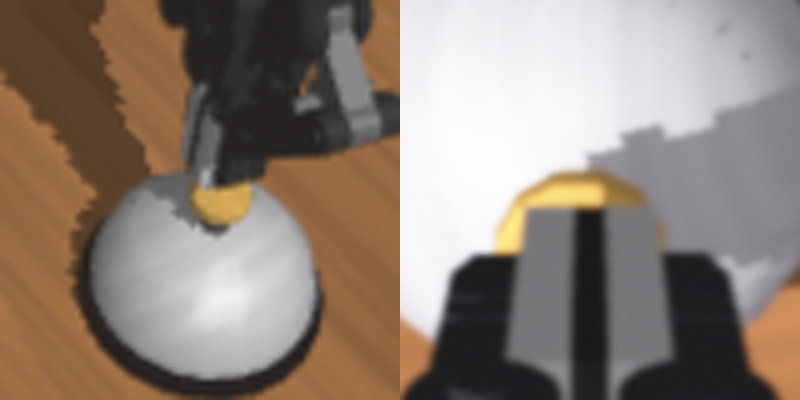

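```bash
python3 - <<'E'
from plant import ctrl
from h import *
c=ctrl.calibration("wrist");s=ctrl.get_state();R=Ro.from_rotvec(s["eef_rot"]).as_matrix()
cam=-np.array(c["R"]).T@np.array(c["t"])
print("cam in tool",R.T@(cam-s["eef_pos"]), s["eef_pos"])
for sx in (-11,0,11):
  for dz in (-20,-10,-5,0): print(sx,dz,proj(c,s["eef_pos"]+R@[sx,0,dz]).round(1))
for z in (46,50,52,54,58): print(z,proj(c,[599,231.5,z]).round(1), proj(c,[599,231.5,z]+R@[-10,0,0]).round(1))
sc=ctrl.calibration("scene")
for sx in (-11,0,11):
  for sy in (-12,12): print(sx,sy,[proj(sc,s["eef_pos"]+R@[sx,sy,d]).round(1) for d in (-15,0)])
print([proj(sc,[599,231.5,z]).round(1) for z in (48,52,58)])
E
```

```text
cam in tool [  66.89469992   -0.43097297 -163.71204922] [598.86679652 230.65281164  45.81043336]
-11 -20 [278.  296.4]
-11 -10 [278.  285.8]
-11 -5 [278.  280.9]
-11 0 [277.9 276.3]
0 -20 [278.1 273.1]
0 -10 [278.  263.6]
0 -5 [278.  259.3]
0 0 [277.9 255.2]
11 -20 [278.1 248.9]
11 -10 [278.  240.7]
11 -5 [278. 237.]
11 0 [277.9 233.4]
46 [276.2 255.5] [276.2 274.7]
50 [276.2 258.8] [276.2 278.4]
52 [276.2 260.5] [276.2 280.3]
54 [276.2 262.2] [276.2 282.2]
58 [276.2 265.8] [276.2 286.2]
-11 -12 [array([373.4, 300. ]), array([372. , 305.8])]
-11 12 [array([366.3, 288.3]), array([365. , 294.2])]
0 -12 [array([367. , 301.9]), array([365.7, 307.7])]
0 12 [array([360. , 290.1]), array([358.8, 296. ])]
11 -12 [array([360.6, 303.8]), array([359.3, 309.6])]
11 12 [array([353.7, 291.9]), array([352.6, 297.8])]
[array([362.7, 301.3]), array([363. , 299.8]), array([363.5, 297.4])]
```

>>> {"method": "step_arm", "body": {
  "rows": [
    [0,0,0,0.1,0,0,0],
    [0,0,0,0.2,0,0,0],
    [0,0,0,0.3,0,0,0],
    [0,0,0,0.3,0,0,0]
  ]
}}

```text
time_s: 5.73
eef_pos: [598.6, 230.6, 42.5]
eef_rot: [3.115, -0.388, -0.002]
force: [0.6, -0.2, -0.4]
finger_gap: 0.1
```

>>> {"method": "step_arm", "body": {
  "rows": [
    [0,0,0,0.1,0,0,0],
    [0,0,0,0.2,0,0,0],
    [0,0,0,0.2,0,0,0]
  ]
}}

```text
time_s: 5.98
eef_pos: [598.4, 230.5, 40.2]
eef_rot: [3.115, -0.388, -0.003]
force: [-0.1, -0.5, -0.6]
finger_gap: -0.2
```

```bash
python3 - <<'E'
from plant import ctrl
from h import *
import cv2
im=ctrl.read_camera("scene");c=ctrl.calibration("scene")
a=cv2.resize(im[260:340,320:400],None,fx=5,fy=5,interpolation=cv2.INTER_CUBIC)
im=ctrl.read_camera("wrist")
b=cv2.resize(im[200:300,230:330],(400,400),interpolation=cv2.INTER_CUBIC)
cv2.imwrite("pics/s4.png",np.hstack([a,b]))
cv2.imwrite("pics/s4f.png",cv2.imread("pics/s4.png") if 0 else ctrl.read_camera("scene"))
print(ctrl.get_state()["force"])
E
```

```text
[-0.41842796  0.0109629   0.4613997 ]
```

View pics/s4.png

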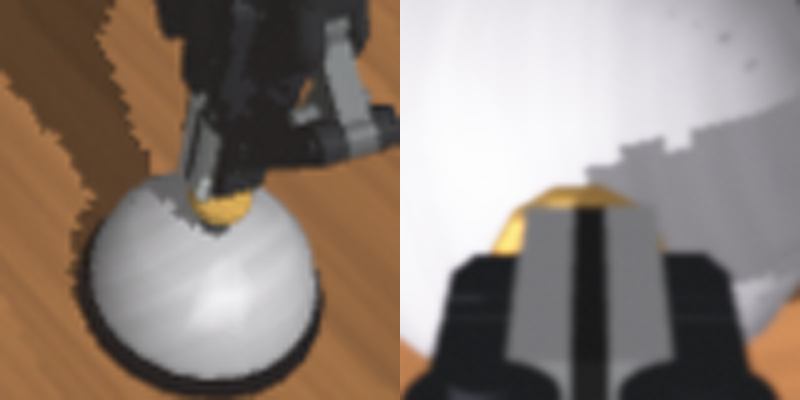

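View pics/s4f.png

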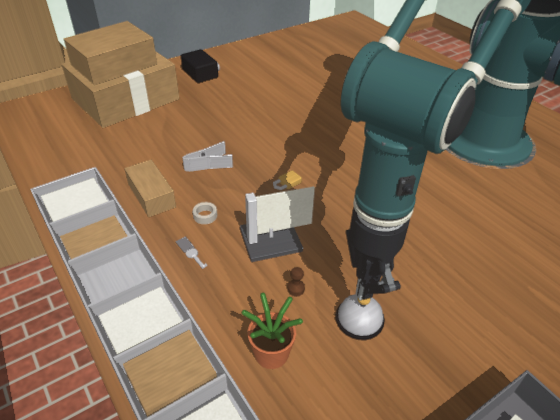

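>>> {"method": "step_arm", "body": {
  "rows": [
    [0,0,0.1,0.1,0,0,0],
    [0,0,0.1,0.2,0,0,0],
    [0,0,0.1,0.2,0,0,0]
  ]
}}

```text
time_s: 6.38
eef_pos: [598.1, 229.4, 38.2]
eef_rot: [3.115, -0.388, -0.003]
force: [-0.9, 0.2, 0.6]
finger_gap: -0.0
```

>>> {"method": "step_arm", "body": {
  "rows": [
    [0,0,0,0.1,0,0,0],
    [0,0,0,0.2,0,0,0],
    [0,0,0,0.2,0,0,0]
  ]
}}

```text
time_s: 6.63
eef_pos: [597.9, 229.4, 35.9]
eef_rot: [3.115, -0.388, -0.004]
force: [-0.2, -0.6, -0.2]
finger_gap: -0.3
```

>>> {"method": "step_arm", "body": {
  "rows": [
    [0,0.1,-0.1,0.1,0,0,0],
    [0,0.1,-0.1,0.2,0,0,0],
    [0,0.1,-0.1,0.2,0,0,0]
  ]
}}

```text
time_s: 6.88
eef_pos: [599.1, 230.1, 33.9]
eef_rot: [3.114, -0.388, -0.004]
force: [-0.9, -1.3, 2.9]
finger_gap: -0.2
```

>>> {"method": "step_arm", "body": {
  "rows": [
    [0,0,0,0.1,0,0,0],
    [0,0,0,0.2,0,0,0],
    [0,0,0,0.2,0,0,0]
  ]
}}

```text
time_s: 7.13
eef_pos: [599.2, 230.1, 32.0]
eef_rot: [3.115, -0.388, -0.004]
force: [-0.6, -0.8, 4.0]
finger_gap: 0.3
```

```bash
python3 - <<'E'
from plant import ctrl
from h import *
import cv2
im=ctrl.read_camera("scene");c=ctrl.calibration("scene")
a=cv2.resize(im[260:340,320:400],None,fx=5,fy=5,interpolation=cv2.INTER_CUBIC)
im=ctrl.read_camera("wrist")
b=cv2.resize(im[200:300,230:330],(400,400),interpolation=cv2.INTER_CUBIC)
cv2.imwrite("pics/s5.png",np.hstack([a,b]))
print(ctrl.get_state()["force"])
E
```

```text
[-1.94253775 -0.49464008  4.54218674]
```

View pics/s5.png

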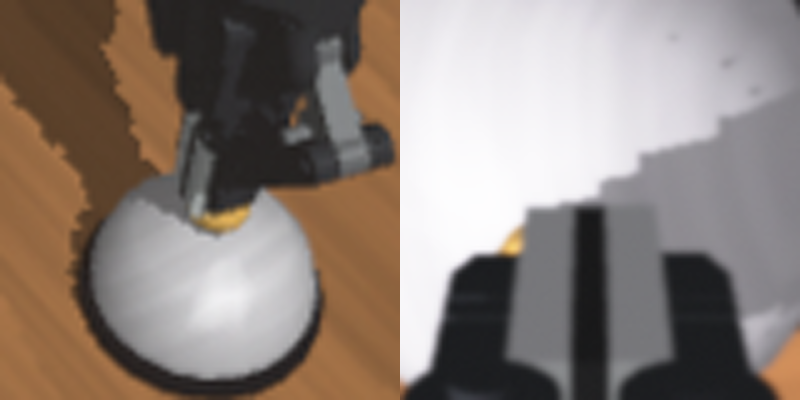

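>>> {"method": "step_arm", "body": {
  "rows": [
    [0,0,0,0.15,0,0,0],
    [0,0,0,0.25,0,0,0],
    [0,0,0,0.35,0,0,0],
    [0,0,0,0.35,0,0,0]
  ]
}}

```text
time_s: 7.57
eef_pos: [599.2, 230.1, 29.6]
eef_rot: [3.114, -0.388, -0.004]
force: [-3.7, -1.5, 9.0]
finger_gap: 0.1
```

>>> {"method": "step_arm", "body": {
  "rows": [
    [0,0,0,0.1,0,0,0],
    [0,0,0,0.1,0,0,0]
  ]
}}

```text
time_s: 7.73
eef_pos: [599.3, 230.1, 29.6]
eef_rot: [3.114, -0.388, -0.004]
force: [-3.6, -1.3, 9.0]
finger_gap: -0.3
```

>>> {"method": "step_arm", "body": {
  "rows": [
    [0,0,0,-2,0,0,0],
    [0,0,0,-5,0,0,0],
    [0,0,0,-9,0,0,0],
    [0,0,0,-13,0,0,0],
    [0,0,0,-16,0,0,0]
  ]
}}

```text
time_s: 8.15
eef_pos: [600.9, 231.0, 192.5]
eef_rot: [3.116, -0.388, 0.001]
force: [0.9, 0.7, 0.6]
finger_gap: -0.1
```

```bash
python3 - <<'E'
from plant import ctrl
from h import *
print(goal(ctrl,[582.5,-261.2,200],np.radians(76)),ctrl.get_state()["q"].round(2))
E
```

```text
([array([10.292, 48.167, -0.674]), array([-1.3000e-03, -2.1000e-03,  3.1381e+00]), array([ 0.0014, -0.0008, -0.0035])], array([600.9, 231. , 192.5]), 8.15) [ 0.33  0.22  1.69 -0.    1.23  2.15]
```

>>> {"method": "step_arm", "body": {
  "rows": [
    [8.5,4.2,19.6,-0.6,0,0,0],
    [8.5,4.2,19.6,-0.6,0,0,0],
    [8.5,4.2,19.6,-0.6,0,0,0],
    [8.5,4.2,19.6,-0.6,0,0,0],
    [8.5,4.2,19.6,-0.6,0,0,0]
  ]
}}

```text
time_s: 8.57
eef_pos: [593.4, 28.2, 198.5]
eef_rot: [3.115, -0.388, 0.002]
force: [-0.4, 0.5, -1.3]
finger_gap: 60.4
```

>>> {"method": "step_arm", "body": {
  "rows": [
    [8.5,4.2,19.6,0,0,0,0],
    [8.5,4.2,19.6,0,0,0,0],
    [8.5,4.2,19.6,0,0,0,0],
    [8.5,4.2,19.6,0,0,0,0],
    [8.5,4.2,19.6,0,0,0,0]
  ]
}}

```text
time_s: 8.98
eef_pos: [585.8, -174.8, 198.4]
eef_rot: [3.115, -0.389, 0.004]
force: [-0.1, 0.1, -0.1]
finger_gap: 84.9
```

```bash
python3 - <<'E'
from plant import ctrl
from h import *
print(goal(ctrl,[582.5,-261.2,150],np.radians(76)),ctrl.get_state()["q"].round(2))
E
```

```text
([array([1.795, 8.447, 4.865]), array([-0.004 , -0.0035,  3.1373]), array([ 0.0022, -0.0026, -0.0043])], array([ 585.8, -174.8,  198.4]), 8.9833) [-0.33  0.15  1.76 -0.    1.23  1.49]
```

>>> {"method": "step_arm", "body": {
  "rows": [
    [8.5,1.8,8.45,2,0,0,0],
    [8.5,1.8,8.45,4.8,0,0,0],
    [8.5,1.8,8.45,4.8,0,0,0],
    [8.5,1.8,8.45,4.8,0,0,0]
  ]
}}

```text
time_s: 9.32
eef_pos: [579.5, -263.5, 145.5]
eef_rot: [3.116, -0.396, -0.007]
force: [-0.3, -0.7, -0.6]
finger_gap: 85.0
```

>>> {"method": "step_arm", "body": {
  "rows": [
    [8.5,0,0,0,0,0,0],
    [8.5,0,0,0,0,0,0]
  ]
}}

```text
time_s: 9.48
eef_pos: [578.9, -262.7, 144.3]
eef_rot: [-3.116, 0.396, 0.01]
force: [-0.9, 0.2, -0.2]
finger_gap: 84.8
```

```bash
python3 - <<'E'
from plant import ctrl
from h import *
import cv2
s=ctrl.get_state()
im=ctrl.read_camera("wrist");c=ctrl.calibration("wrist")
cv2.imwrite("pics/w6.png",im)
print(s["eef_pos"],s["eef_rot"],s["time_s"])
for n,p in dict(tip=[663,-281,34],h1=[569,-230.5,34],h2=[560,-283,34],pad=[582.5,-261.2,34]).items(): print(n,proj(c,p).round(1))
np.savez("w6.npz",**{k:np.array(v) for k,v in c.items()})
sc=ctrl.read_camera("scene");cv2.imwrite("pics/s6.png",cv2.resize(sc[60:210,140:320],None,fx=4,fy=4,interpolation=cv2.INTER_CUBIC))
E
```

```text
[ 578.91720496 -262.66141432  144.30271241] [-3.11646457  0.39594312  0.0100328 ] 9.4833
tip [273.6  82.6]
h1 [241.5 222.1]
h2 [309.3 216.7]
pad [275.1 196.4]
```

View pics/w6.png

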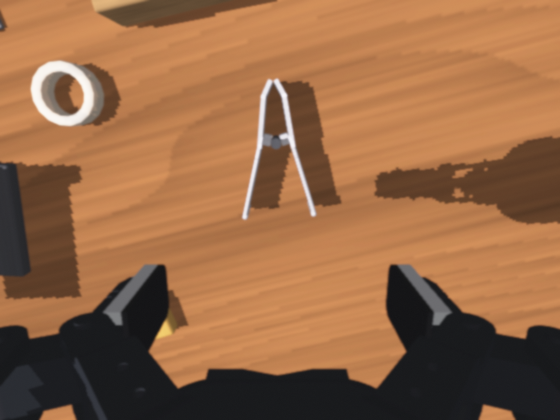

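View pics/s6.png

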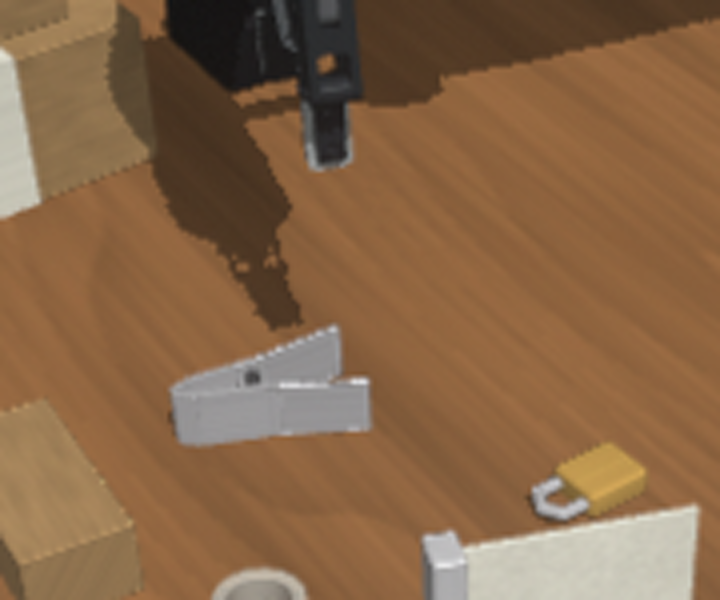

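```bash
python3 - <<'E'
from plant import ctrl
from h import *
c=dict(np.load("w6.npz"));f=lambda a:np.round(a,1)
tip=onz(c,274,82,34);h1=onz(c,245.5,217,34);h2=onz(c,313,214,34)
m=(h1+h2)/2;d=tip-m
print(f(tip),f(h1),f(h2),f(m),np.linalg.norm(d),np.linalg.norm(h1-h2),np.degrees(np.arctan2(d[1],d[0])),f(onz(c,275,142,30)))
s=ctrl.get_state();R=Ro.from_rotvec(s["eef_rot"]).as_matrix();sc=ctrl.calibration("scene")
for dz in (-45,-40,-35,-30,-25,-20,0):
  print(dz,[(x,y,f(proj(c,s["eef_pos"]+R@[x,y,dz]))) for x in(0,11) for y in (42.5,-42.5)],[f(proj(sc,s["eef_pos"]+R@[x,y,dz])) for x in (-11,11) for y in (-42.5,42.5)])
E
```

```text
[ 663.3 -281.4   34. ] [ 572.3 -234.7   34. ] [ 561.5 -286.3   34. ] [ 566.9 -260.5   34. ] 98.70935402060752 52.73430783480165 -12.217845740299731 [ 622.2 -271.4   30. ]
-45 [(0, 42.5, array([396.5, 302.8])), (0, -42.5, array([159.1, 303. ])), (11, 42.5, array([399.1, 274.6])), (11, -42.5, array([156.4, 274.8]))] [array([227. ,  94.1]), array([216.2,  74.1]), array([215.9,  96. ]), array([205.7,  75.7])]
-40 [(0, 42.5, array([392.2, 296. ])), (0, -42.5, array([163.3, 296.1])), (11, 42.5, array([394.7, 268.6])), (11, -42.5, array([160.8, 268.8]))] [array([227.1,  96.4]), array([216.4,  76.3]), array([216.1,  98.3]), array([205.9,  77.9])]
-35 [(0, 42.5, array([388.3, 289.6])), (0, -42.5, array([167.2, 289.8])), (11, 42.5, array([390.6, 263.1])), (11, -42.5, array([164.8, 263.3]))] [array([227.3,  98.7]), array([216.5,  78.5]), array([216.3, 100.6]), array([206.1,  80.2])]
-30 [(0, 42.5, array([384.6, 283.6])), (0, -42.5, array([170.8, 283.8])), (11, 42.5, array([386.7, 257.9])), (11, -42.5, array([168.6, 258.1]))] [array([227.4, 101. ]), array([216.7,  80.7]), array([216.5, 102.8]), array([206.3,  82.4])]
-25 [(0, 42.5, array([381.2, 278.1])), (0, -42.5, array([174.2, 278.2])), (11, 42.5, array([383.2, 253.1])), (11, -42.5, array([172.2, 253.2]))] [array([227.6, 103.2]), array([216.9,  82.9]), array([216.7, 105.1]), array([206.6,  84.6])]
-20 [(0, 42.5, array([377.9, 272.9])), (0, -42.5, array([177.4, 273. ])), (11, 42.5, array([379.8, 248.5])), (11, -42.5, array([175.5, 248.7]))] [array([227.7, 105.5]), array([217.1,  85.1]), array([216.9, 107.3]), array([206.8,  86.7])]
0 [(0, 42.5, array([366.8, 254.9])), (0, -42.5, array([188.4, 255. ])), (11, 42.5, array([368.3, 233. ])), (11, -42.5, array([186.9, 233.1]))] [array([228.3, 114.2]), array([217.8,  93.7]), array([217.6, 116.1]), array([207.6,  95.3])]
```

```bash
python3 - <<'E'
from plant import ctrl
from h import *
print(goal(ctrl,[583,-262.1,14],np.radians(77.2)))
E
```

```text
([array([ 0.33 , -0.106, 13.19 ]), array([ 5.7000e-03, -1.8000e-03,  3.1137e+00]), array([ 0.0012,  0.0037, -0.0279])], array([ 580. , -262.3,  145.9]), 9.5833)
```

>>> {"method": "step_arm", "body": {
  "rows": [
    [8.5,0.33,-0.1,4,0,0.004,-0.028],
    [8.5,0.33,-0.1,8,0,0.004,-0.028],
    [8.5,0.33,-0.1,11,0,0.004,-0.028],
    [8.5,0.33,-0.1,13.2,0,0.004,-0.028],
    [8.5,0.33,-0.1,13.2,0,0.004,-0.028]
  ]
}}

```text
time_s: 10.0
eef_pos: [579.5, -258.6, 9.0]
eef_rot: [-3.12, 0.347, 0.013]
force: [-1.4, 0.2, 0.1]
finger_gap: 85.1
```

>>> {"method": "step_arm", "body": {
  "rows": [
    [8.5,0,0,0,0,0,0]
  ]
}}

```text
time_s: 10.08
eef_pos: [580.4, -257.8, 9.7]
eef_rot: [-3.121, 0.344, 0.012]
force: [0.3, -0.1, 1.2]
finger_gap: 85.0
```

```bash
python3 - <<'E'
from plant import ctrl
from h import *
import cv2
print(goal(ctrl,[583,-262.1,-18],np.radians(77.2)))
sc=ctrl.read_camera("scene");cv2.imwrite("pics/s7.png",cv2.resize(sc[90:190,150:270],None,fx=5,fy=5,interpolation=cv2.INTER_CUBIC))
cv2.imwrite("pics/w7.png",ctrl.read_camera("wrist"))
E
```

```text
([array([0.364, 0.367, 2.769]), array([-1.1800e-02, -1.6000e-03, -3.1379e+00]), array([-0.001 ,  0.0075,  0.0036])], array([ 580.4, -257.8,    9.7]), 10.0833)
```

View pics/s7.png

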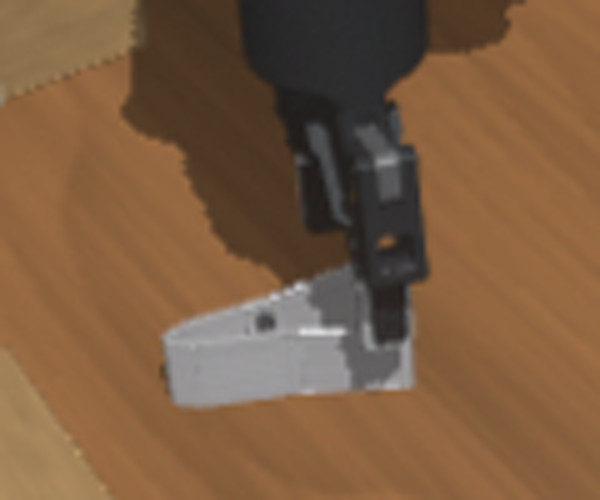

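View pics/w7.png

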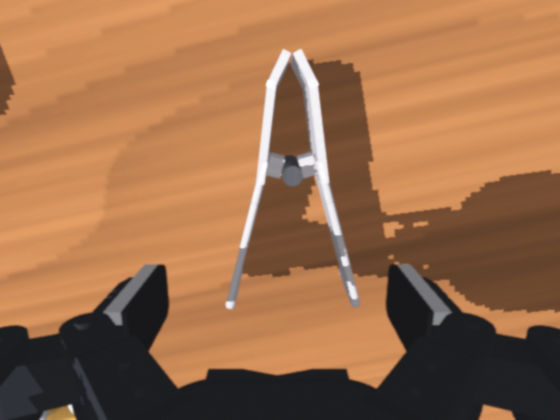

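```bash
python3 - <<'E'
from plant import ctrl
from h import *
c=ctrl.calibration("wrist");f=lambda a:np.round(a,1)
tip=onz(c,291.5,52,34);h1=onz(c,231,304,34);h2=onz(c,355,301,34);p=onz(c,291,163,34)
m=(h1+h2)/2
for a in(tip,p,m): print(f(a))
d=tip-m;print(np.linalg.norm(d),np.linalg.norm(h1-h2),np.degrees(np.arctan2(d[1],d[0])))
s=ctrl.get_state();R=Ro.from_rotvec(s["eef_rot"]).as_matrix();print(s["eef_pos"],R.round(3))
print(goal(ctrl,[583,-262.1,-16],np.radians(77.2)))
E
```

```text
[ 664.6 -281.7   34. ]
[ 626.2 -273.3   34. ]
[ 567.8 -261.7   34. ]
98.94251050193628 52.80666887800775 -11.678877461046453
[ 580.7273602  -258.04218172   10.62051989] [[ 0.976 -0.218 -0.006]
 [-0.218 -0.976  0.002]
 [-0.006 -0.001 -1.   ]]
([array([0.328, 0.349, 2.66 ]), array([-1.0200e-02, -1.4000e-03, -3.1381e+00]), array([-0.0009,  0.0065,  0.0034])], array([ 580.7, -258. ,   10.6]), 10.1833)
```

>>> {"method": "step_arm", "body": {
  "rows": [
    [8.5,0.4,0.52,0.2,0,0.006,0],
    [8.5,0.4,0.52,1,0,0.006,0],
    [8.5,0.4,0.52,1.8,0,0.006,0],
    [8.5,0.4,0.52,2.5,0,0.006,0],
    [8.5,0.4,0.52,2.5,0,0.006,0]
  ]
}}

```text
time_s: 10.6
eef_pos: [581.7, -263.3, -16.5]
eef_rot: [-3.12, 0.345, 0.006]
force: [-0.2, 0.3, 0.8]
finger_gap: 84.6
```

>>> {"method": "step_arm", "body": {
  "rows": [
    [8.5,0,0,0.1,0,0,0],
    [8.5,0,0,0.1,0,0,0]
  ]
}}

```text
time_s: 10.77
eef_pos: [580.9, -263.0, -18.4]
eef_rot: [-3.12, 0.345, 0.008]
force: [0.1, 0.3, -0.8]
finger_gap: 85.0
```

```bash
python3 - <<'E'
from plant import ctrl
from h import *
import cv2
print(goal(ctrl,[583.5,-264,-17],np.radians(77.4)))
sc=ctrl.read_camera("scene");a=cv2.resize(sc[90:190,150:250],(400,400),interpolation=cv2.INTER_CUBIC)
b=cv2.resize(ctrl.read_camera("wrist"),(400,300))
o=np.zeros((400,800,3),np.uint8);o[:,:400]=a;o[:300,400:]=b
cv2.imwrite("pics/s8.png",o)
E
```

```text
([array([ 0.276,  0.042, -0.141]), array([0.0086, 0.0034, 3.141 ]), array([-0.0022,  0.0055, -0.0006])], array([ 580.9, -263. ,  -18.4]), 10.7667)
```

View pics/s8.png

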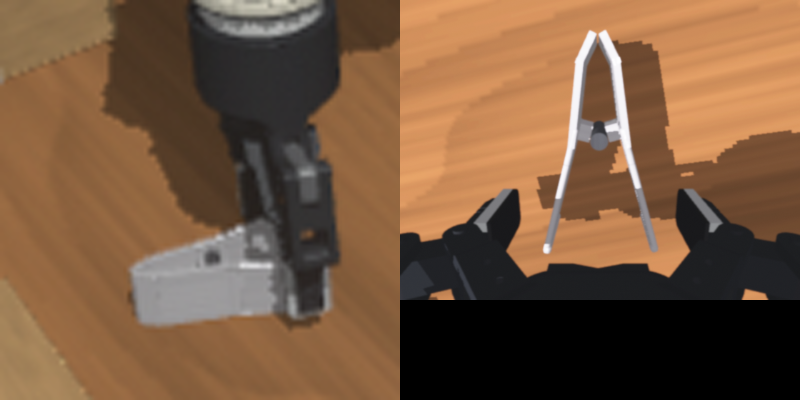

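>>> {"method": "step_arm", "body": {
  "rows": [
    [8.5,0.28,0.06,-0.05,0,0.005,0],
    [5.5,0.28,0.06,-0.05,0,0.005,0],
    [4,0.28,0.06,-0.05,0,0.005,0],
    [3,0.28,0.06,-0.05,0,0.005,0],
    [2.5,0.28,0.06,-0.05,0,0.005,0]
  ],
  "newtons": 27
}}

```text
time_s: 11.28
eef_pos: [584.8, -264.9, -15.9]
eef_rot: [-3.121, 0.345, -0.003]
force: [-2.1, -0.6, 10.8]
finger_gap: 38.4
```

>>> {"method": "step_arm", "body": {
  "rows": [
    [1,0,0,0,0,0,0],
    [1,0,0,0,0,0,0],
    [1,0,0,0,0,0,0]
  ]
}}

```text
time_s: 11.53
eef_pos: [585.6, -265.3, -14.5]
eef_rot: [-3.122, 0.345, -0.006]
force: [-1.3, 0.6, 5.9]
finger_gap: 25.0
```

```bash
python3 - <<'E'
from plant import ctrl
from h import *
import cv2
print(ctrl.get_state())
sc=ctrl.read_camera("scene");a=cv2.resize(sc[90:190,150:250],(400,400),interpolation=cv2.INTER_CUBIC)
b=cv2.resize(ctrl.read_camera("wrist"),(400,300))
o=np.zeros((400,800,3),np.uint8);o[:,:400]=a;o[:300,400:]=b
cv2.imwrite("pics/s9.png",o)
E
```

```text
{'time_s': 11.5333, 'q': array([-0.46514206,  0.4175446 ,  1.8495136 ,  0.00246702,  0.87123148,
        1.32440002]), 'joint_vel': array([ 0.00120792, -0.0008083 , -0.00094942, -0.0004646 , -0.0023605 ,
       -0.00117743]), 'effort': array([-1.29170213e-01, -4.85481942e+01, -2.78102660e+01, -5.53530094e-02,
       -4.33577718e-01, -5.16762142e-03]), 'eef_pos': array([ 585.60013399, -265.25329964,  -14.49341729]), 'eef_rot': array([-3.12192493,  0.34532675, -0.0058964 ]), 'force': array([-1.31401612,  0.57150705,  5.93084952]), 'moment': array([0.03207537, 0.09619123, 0.05680513]), 'finger_gap': 24.951923955896604}
```

View pics/s9.png

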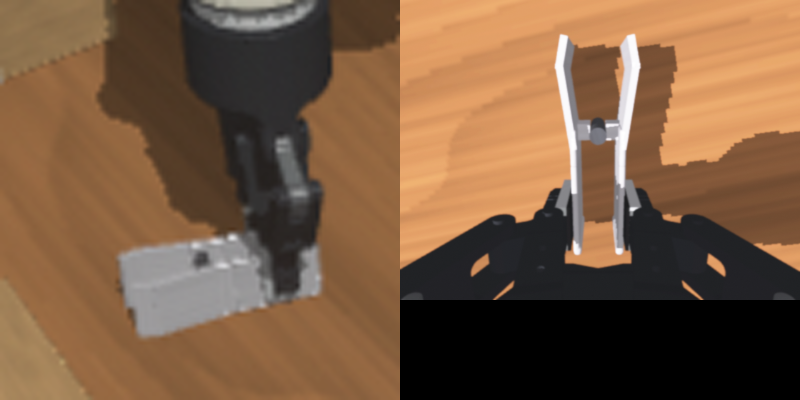

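>>> {"method": "step_arm", "body": {
  "rows": [
    [1,0,0,-0.8,0,0,0],
    [1,0,0,-2,0,0,0],
    [1,0,0,-4,0,0,0],
    [1,0,0,-5.3,0,0,0],
    [1,0,0,-5.3,0,0,0]
  ]
}}

```text
time_s: 12.05
eef_pos: [588.4, -266.8, 43.1]
eef_rot: [3.121, -0.345, 0.017]
force: [0.2, -0.8, 0.2]
finger_gap: 25.3
```

>>> {"method": "step_arm", "body": {
  "rows": [
    [1,0,0,0,0,0,0],
    [1,0,0,0,0,0,0],
    [1,0,0,0,0,0,0]
  ]
}}

```text
time_s: 12.3
eef_pos: [588.1, -266.6, 42.6]
eef_rot: [3.121, -0.345, 0.016]
force: [-0.7, 0.0, -0.9]
finger_gap: 25.1
```

```bash
python3 - <<'E'
from plant import ctrl
from h import *
import cv2
print(ctrl.get_state())
sc=ctrl.read_camera("scene");a=cv2.resize(sc[70:170,150:250],(400,400),interpolation=cv2.INTER_CUBIC)
w=ctrl.read_camera("wrist");cv2.imwrite("pics/w10.png",w);b=cv2.resize(w,(400,300))
o=np.zeros((400,800,3),np.uint8);o[:,:400]=a;o[:300,400:]=b
cv2.imwrite("pics/s10.png",o)
s=ctrl.get_state();R=Ro.from_rotvec(s["eef_rot"]);
print("bell up view saved"); cv2.imwrite("pics/sb.png",cv2.resize(sc[260:340,320:400],None,fx=5,fy=5))
E
```

```text
{'time_s': 12.3, 'q': array([-0.46527259,  0.34813674,  1.82179087,  0.002315  ,  0.96170638,
        1.32450633]), 'joint_vel': array([-0.00027231,  0.01119372,  0.00849496,  0.00177328,  0.00364985,
       -0.00024755]), 'effort': array([ 1.38010131e-03, -5.23667872e+01, -3.27782071e+01,  1.51770998e-02,
       -1.32383499e-01,  9.64934134e-05]), 'eef_pos': array([ 588.05395941, -266.57441796,   42.55348858]), 'eef_rot': array([ 3.12084215, -0.34515404,  0.01569735]), 'force': array([-0.6687756 ,  0.01785246, -0.90877254]), 'moment': array([-0.0193177 ,  0.07157006,  0.00149669]), 'finger_gap': 25.082046545386234}
bell up view saved
```

View pics/s10.png

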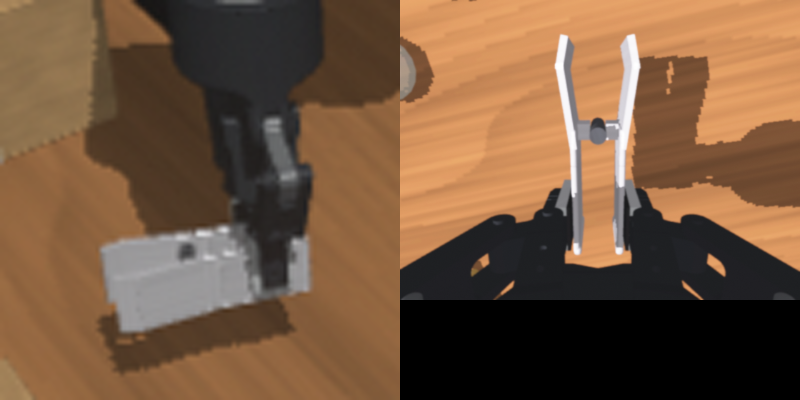

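View pics/sb.png

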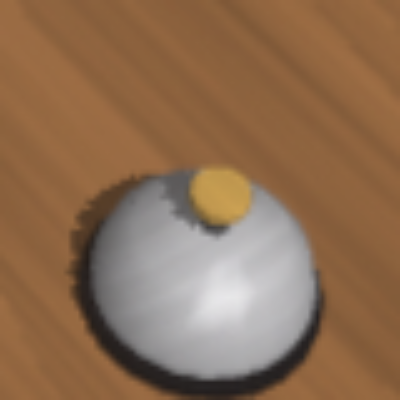

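```bash
python3 - <<'E'
from plant import ctrl
from h import *
import cv2
c=ctrl.calibration("wrist");s=ctrl.get_state();R=Ro.from_rotvec(s["eef_rot"]).as_matrix();f=lambda a:np.round(a,1)
print(s["eef_pos"],R.round(3))
w=cv2.imread("pics/w10.png");cv2.imwrite("pics/w10z.png",cv2.resize(w[30:220,200:350],None,fx=4,fy=3.15,interpolation=cv2.INTER_CUBIC) if 0 else cv2.resize(w[30:180,200:350],None,fx=4,fy=4,interpolation=cv2.INTER_CUBIC))
for u,v in ((229,50),(323.5,50)):
  print(f(onz(c,u,v,91)), f(R.T@(onz(c,u,v,91)-s["eef_pos"])))
print(f(proj(c,[545,25,70])))
# candidate target: tips 15 mm past the edge
E
```

```text
[ 587.59434758 -266.34730659   41.91749403] [[ 0.976 -0.219  0.009]
 [-0.218 -0.976 -0.002]
 [ 0.009  0.    -1.   ]]
[ 672.2 -270.5   91. ] [ 83.9 -14.4 -48.3]
[ 666.2 -297.4   91. ] [ 83.9  13.2 -48.3]
[-298.7  484.2]
```

View pics/w10z.png

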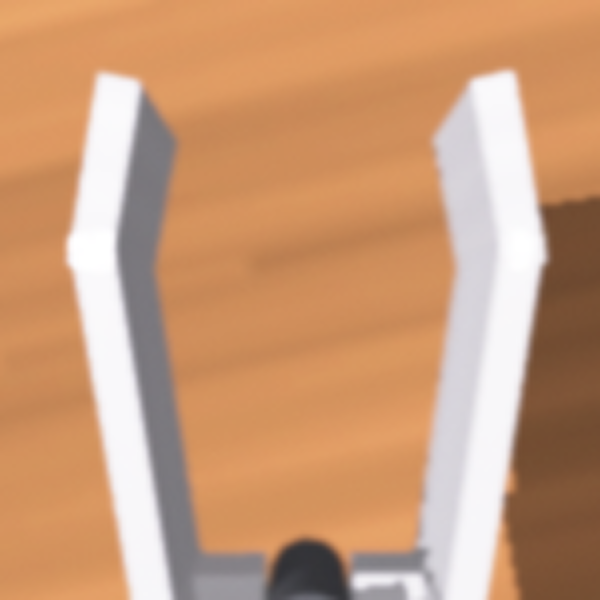

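```bash
python3 - <<'E'
from plant import ctrl
from h import *
print(goal(ctrl,[423.5,-200,60],np.radians(72.8)))
print(goal(ctrl,[423.5,63,60]))
E
```

```text
([array([-17.446,  -2.888,  -1.965]), array([ 1.3700e-02, -1.0000e-04, -3.0616e+00]), array([-0.    , -0.0089,  0.0799])], array([ 587.6, -266.3,   41.9]), 12.4)
([array([-23.192, -28.553,  -2.024])], array([ 587.6, -266.3,   41.9]), 12.4)
```

>>> {"method": "step_arm", "body": {
  "rows": [
    [1,-3,-0.5,-0.5,0,0,0],
    [1,-6.5,-1,-1,0,0,0.02],
    [1,-10,-1.6,-1.5,0,-0.009,0.04],
    [1,-13.5,-2.2,-1.9,0,-0.009,0.06],
    [1,-17.4,-2.9,-1.9,0,-0.009,0.08]
  ]
}}

```text
time_s: 12.82
eef_pos: [423.3, -199.8, 59.4]
eef_rot: [3.106, -0.471, 0.001]
force: [0.3, 0.2, 0.3]
finger_gap: 25.2
```

```bash
python3 - <<'E'
from plant import ctrl
from h import *
print(goal(ctrl,[423.5,63,60],np.radians(72.8)), ctrl.get_state()["finger_gap"])
E
```

```text
([array([ -7.778, -25.1  ,  -0.068]), array([-1.0000e-03, -2.0000e-04,  3.1406e+00]), array([ 0.0001, -0.0006, -0.001 ])], array([ 423.3, -199.8,   59.4]), 12.8167) 25.201659314715112
```

>>> {"method": "step_arm", "body": {
  "rows": [
    [1,-0.9,-3,0,0,0,0],
    [1,-1.9,-6,0,0,0,0],
    [1,-2.8,-9,0,0,0,0],
    [1,-3.7,-12,0,0,0,0],
    [1,-4.3,-14,0,0,0,0]
  ]
}}

```text
time_s: 13.23
eef_pos: [422.5, -51.1, 58.7]
eef_rot: [-3.106, 0.471, 0.001]
force: [0.2, 0.3, -0.5]
finger_gap: 25.2
```

```bash
python3 - <<'E'
from plant import ctrl
from h import *
print(goal(ctrl,[423.5,63,38.5],np.radians(72.8)), ctrl.get_state()["finger_gap"])
E
```

```text
([array([ -3.289, -10.928,   2.027]), array([1.5000e-03, 6.0000e-04, 3.1407e+00]), array([-0.0004,  0.001 , -0.0009])], array([422.5, -51.1,  58.7]), 13.2333) 25.218810792535105
```

>>> {"method": "step_arm", "body": {
  "rows": [
    [1,-0.8,-2.8,0.5,0,0,0],
    [1,-1.6,-5.6,1,0,0,0],
    [1,-2.4,-8.2,1.5,0,0,0],
    [1,-3.1,-10.2,2,0,0,0],
    [1,-3.29,-10.93,2,0,0,0]
  ]
}}

```text
time_s: 13.65
eef_pos: [421.6, 65.2, 37.3]
eef_rot: [-3.106, 0.467, 0.006]
force: [-1.5, -0.4, -0.5]
finger_gap: 24.8
```

>>> {"method": "step_arm", "body": {
  "rows": [
    [1,0,0,0,0,0,0],
    [1,0,0,0,0,0,0]
  ]
}}

```text
time_s: 13.82
eef_pos: [421.0, 65.2, 36.8]
eef_rot: [3.107, -0.465, -0.008]
force: [0.2, 0.8, -1.3]
finger_gap: 25.2
```

```bash
python3 - <<'E'
from plant import ctrl
from h import *
import cv2
print(goal(ctrl,[480.8,45.2,38.5],np.radians(72.8)), ctrl.get_state()["finger_gap"])
w=ctrl.read_camera("wrist");cv2.imwrite("pics/w11.png",w);c=ctrl.calibration("wrist")
sc=ctrl.read_camera("scene");cv2.imwrite("pics/s11.png",cv2.resize(sc[120:270,230:410],None,fx=4,fy=4,interpolation=cv2.INTER_CUBIC))
t=ctrl.read_camera("top");cv2.imwrite("pics/t11.png",cv2.resize(t[150:290,210:350],None,fx=4,fy=4,interpolation=cv2.INTER_CUBIC))
for z in (25,70,115): print(proj(c,[545.3,25.2,z]),proj(c,[647,-7,z]))
np.savez("w11.npz",**{k:np.array(v) for k,v in c.items()})
E
```

```text
([array([ 6.306,  0.163, -0.206]), array([-8.3000e-03,  1.5000e-03, -3.1385e+00]), array([0.001 , 0.0053, 0.003 ])], array([421. ,  65.2,  36.8]), 13.8167) 25.159492245027774
[281.29205132 -47.05437282] [ 284.76251078 -408.73377279]
[ 283.14564631 -108.93561968] [ 289.12524588 -686.22335151]
[ 287.44441625 -252.44768452] [  303.58102144 -1605.67570776]
```

View pics/w11.png

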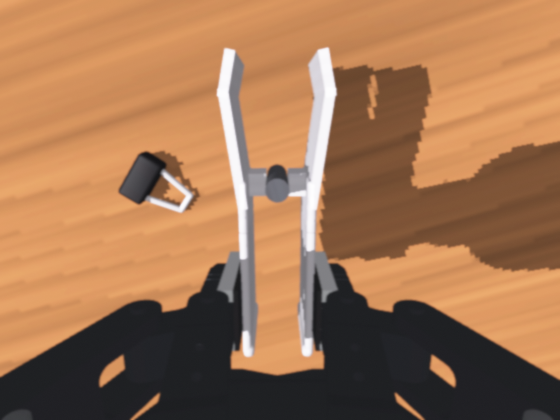

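View pics/s11.png

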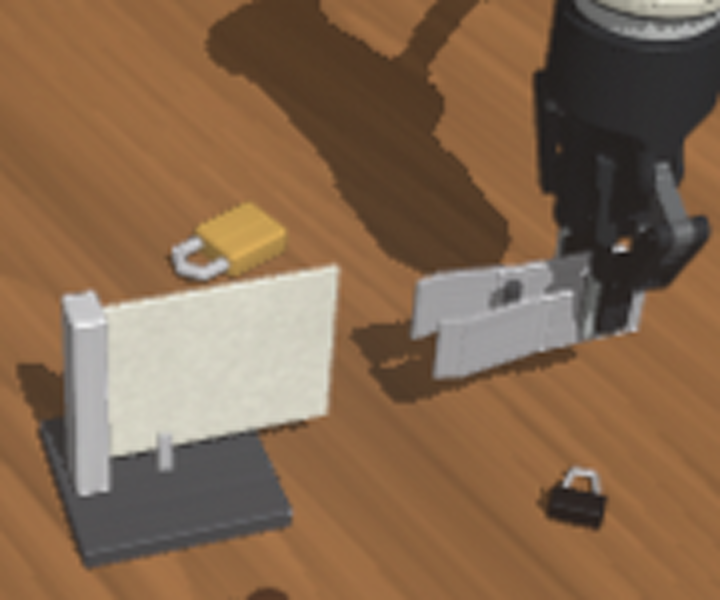

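View pics/t11.png

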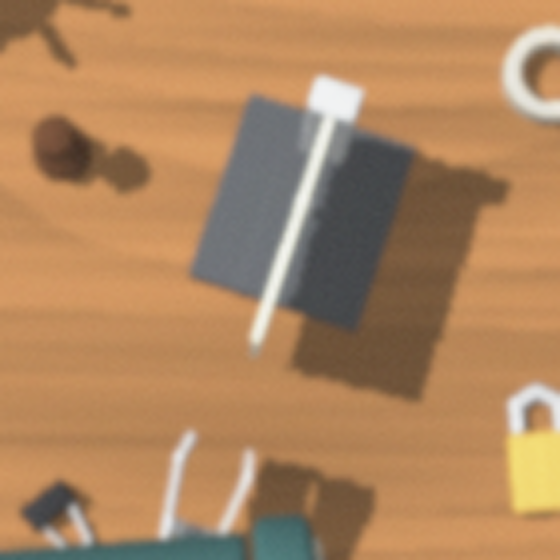

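>>> {"method": "step_arm", "body": {
  "rows": [
    [1,0.8,0.05,-0.05,0,0.003,0.002],
    [1,1.8,0.1,-0.1,0,0.005,0.003],
    [1,2.8,0.15,-0.15,0,0.005,0.003],
    [1,3.8,0.16,-0.2,0,0.005,0.003],
    [1,4.0,0.16,-0.2,0,0.005,0.003]
  ]
}}

```text
time_s: 14.38
eef_pos: [462.7, 50.1, 40.0]
eef_rot: [3.105, -0.476, 0.006]
force: [-0.2, -1.1, -1.1]
finger_gap: 25.1
```

>>> {"method": "step_arm", "body": {
  "rows": [
    [1,0,0,0,0,0,0],
    [1,0,0,0,0,0,0]
  ]
}}

```text
time_s: 14.55
eef_pos: [463.4, 49.8, 40.1]
eef_rot: [3.105, -0.477, 0.007]
force: [-0.8, -0.5, 0.7]
finger_gap: 25.1
```

```bash
python3 - <<'E'
from plant import ctrl
from h import *
import cv2
print(goal(ctrl,[480.8,45.2,38.5],np.radians(72.8)), ctrl.get_state()["finger_gap"])
sc=ctrl.read_camera("scene");a=cv2.resize(sc[150:250,260:360],(400,400),interpolation=cv2.INTER_CUBIC)
t=ctrl.read_camera("top");b=cv2.resize(t[190:270,230:310],(400,400),interpolation=cv2.INTER_CUBIC)
cv2.imwrite("pics/s12.png",np.hstack([a,b]));cv2.imwrite("pics/w12.png",ctrl.read_camera("wrist"))
E
```

```text
([array([ 1.795, -0.084,  0.168]), array([-6.6000e-03,  8.0000e-04,  3.1371e+00]), array([-0.0005, -0.0042, -0.0045])], array([463.4,  49.8,  40.1]), 14.55) 25.092081927540793
```

View pics/s12.png

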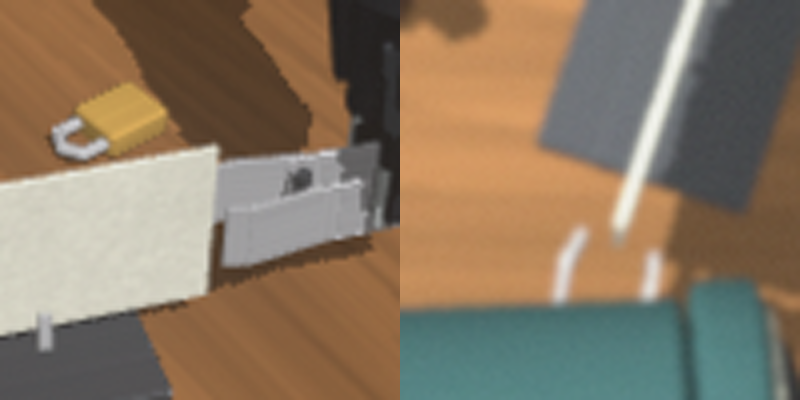

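View pics/w12.png

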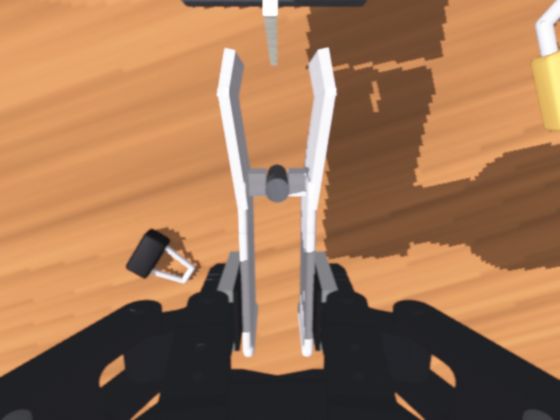

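>>> {"method": "step_arm", "body": {
  "rows": [
    [1,0.5,-0.06,0.05,0,-0.004,-0.003],
    [1,1.0,-0.1,0.1,0,-0.004,-0.003],
    [1,1.5,-0.1,0.15,0,-0.004,-0.003],
    [1,1.9,-0.1,0.15,0,-0.004,-0.003],
    [1,1.9,-0.1,0.15,0,-0.004,-0.003]
  ]
}}

```text
time_s: 15.12
eef_pos: [481.9, 45.2, 38.5]
eef_rot: [-3.106, 0.471, -0.0]
force: [0.1, 0.0, -0.9]
finger_gap: 25.3
```

>>> {"method": "step_arm", "body": {
  "rows": [
    [1,0,0,0,0,0,0],
    [1,0,0,0,0,0,0],
    [1,0,0,0,0,0,0]
  ]
}}

```text
time_s: 15.37
eef_pos: [481.7, 45.2, 38.5]
eef_rot: [-3.106, 0.471, 0.0]
force: [0.7, -0.1, -0.2]
finger_gap: 25.0
```

```bash
python3 - <<'E'
from plant import ctrl
from h import *
import cv2
print(goal(ctrl,[480.8,45.2,38.5],np.radians(72.8)), ctrl.get_state()["finger_gap"],ctrl.get_state()["joint_vel"].round(4))
sc=ctrl.read_camera("scene");a=cv2.resize(sc[150:250,260:360],(400,400),interpolation=cv2.INTER_CUBIC)
t=ctrl.read_camera("top");b=cv2.resize(t[190:270,230:310],(400,400),interpolation=cv2.INTER_CUBIC)
cv2.imwrite("pics/s13.png",np.hstack([a,b]));cv2.imwrite("pics/w13.png",ctrl.read_camera("wrist"));cv2.imwrite("pics/s13f.png",sc)
c=ctrl.calibration("top")
s=ctrl.get_state();R=Ro.from_rotvec(s["eef_rot"]).as_matrix()
for p in ([83.5,-13,-31.5],[83.5,13,-31.5]):
    X=s["eef_pos"]+R@p; a=np.radians(-17.2);d=np.array([np.cos(a),np.sin(a)]);v=X[:2]-[545.3,25.2]
    print("tip",X.round(1),"edge frame x,y",(v@d).round(1),(v@[-d[1],d[0]]).round(1))
E
```

```text
([array([-0.087,  0.029, -0.003]), array([1.0000e-04, 6.0000e-04, 3.1407e+00]), array([-0.0004,  0.0001, -0.0009])], array([481.7,  45.2,  38.5]), 15.3667) 25.009364760155176 [ 0.002  -0.0008  0.0028 -0.0016  0.0015 -0.0001]
tip [565.3  32.9  70. ] edge frame x,y 16.8 13.2
tip [557.6   8.   70. ] edge frame x,y 16.8 -12.8
```

View pics/s13.png

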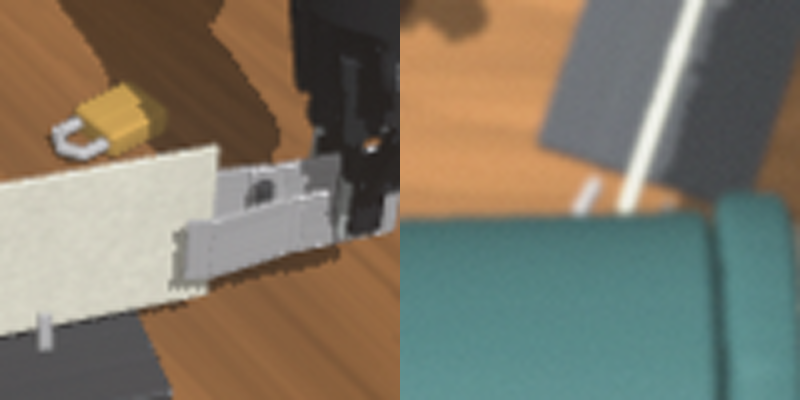

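View pics/w13.png

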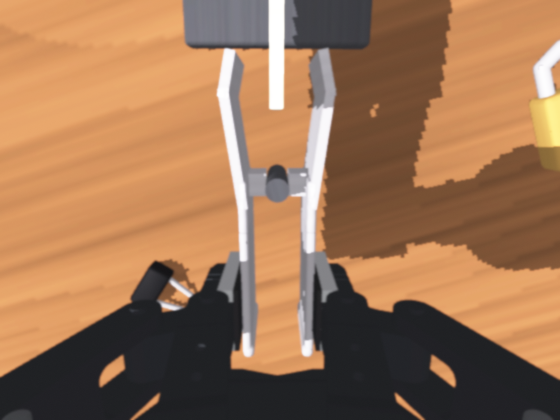

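View pics/s13f.png

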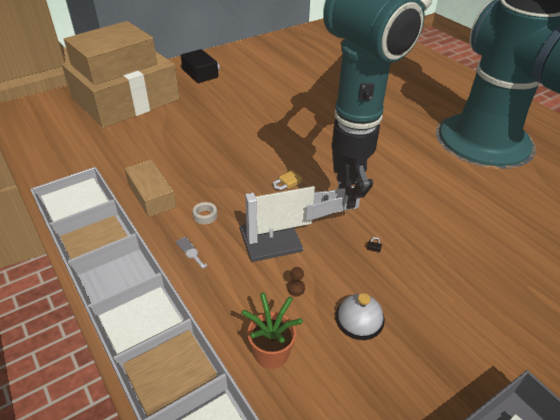

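```bash
python3 - <<'E'
from plant import ctrl
print(ctrl.hand_in()); s=ctrl.get_state(); print(s["time_s"],s["finger_gap"],s["force"],s["eef_pos"])
E
```

```text
the job is handed in; nothing more can be done
None
the job is handed in; nothing more can be done
```

I rang the bell, then picked up the clip squeezed fully open. I handed the job in at about 15.5 s with its jaws held either side of the card's free edge; no verdict was reported.

- **Bell:** I pressed the plunger until the force levelled at about 9 N with no more travel, which is the stop. The later pictures show it back up.
- **Clip:** It is held with the grip set to 27 N. The finger opening reads a steady 25 mm against the 26 mm stated, and the handles look parallel in the wrist picture.
- **Final pose:** By my measurements both tips are about 17 mm past the edge and about 13 mm either side of the card's plane. They are near 70 mm high, which is mid-height. The wrist picture shows the card centred between the jaws, and the force reading is within noise, so nothing is touching.
- **Other things:** In the last scene picture the stand and the other things look unmoved. I judged this by eye only.

**Disagreement:** The closed fingertips were about 22 mm short of the reported TCP. The bell contact and the wrist and scene pictures all showed this, so I worked from that measured offset when setting the grasp and holding heights. While the fingers closed on the clip, an upward force of up to 11 N showed briefly, probably the fingertips touching the counter.

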